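# Slide two stray reagent jars back into the row

### The arm

A 6-joint arm with a two-finger parallel gripper is mounted at the origin on the work surface. World frame = base frame: x ahead of the robot, y to its left, z up, the work surface at z = 0. Lengths are in m, angles in rad, forces in N, time in s.
With the tool pointing down it reaches from about 0.25 to 0.775 m from the base axis. Payload 4 kg.
Tool frame: the origin (TCP) lies midway between the tips of the shut fingers; the grasp point (between the pads) lies 19 mm behind it; z points along the fingers, y is the line along which they close (so a half turn about z gives the same grasp; the last joint's range is limited). The gripper opens to 94 mm and grips with 3 to 60 N. Pads are 16 mm wide; open, the fingers measure 119 mm over their backs; the gripper's body (75 mm by 177 mm) begins 78 mm behind the grasp point.
Start: joints at [1.23, 0.087, 1.371, -0, 1.684, -0.103], TCP at [0.13, 0.535, 0.206] pointing down, gripper open.
Joint ranges: [-3.1, 3.1], [-0.76, 2.03], [0.27, 2.55], [-1.08, 4.22], [0.17, 2.65], [-2.57, 2.57]. Speed limits (rad/s): [2.79, 2.79, 3.14, 3.14, 3.14, 3.14].

### API

Orientations are given as a unit quaternion [w, x, y, z].
In Python, from workcell import status, cams, job_done gives the robot as it stands.
- The arm moves only by the tool step_arm, never from a script. Its argument "series" is a list of rows, each a list of 7 numbers: the shift along the tool's x, y, z each as a share of 4 cm, from -1 to 1, then the turn, a rotation vector about the tool's x, y, z each as a share of 6 degrees, from -1 to 1, then the finger opening in mm, from 0 to 94. In form: [[tx, ty, tz, wx, wy, wz, fingers], ...]. A call has 1 to 20 rows; each row shifts and turns the commanded pose from where the row before left it, along the tool's axes as they then stand; what a row does not reach is not made up. A row lasts 1/8 s, in which the tool goes at most 62.5 mm and 10.7 degrees, less where a joint would pass 70% of its speed; a pose out of reach is approached as far as the arm can. A call with a number of a shift or a turn outside -1 to 1 is refused whole. A call with a gripper value outside its range is refused whole. The fingers move at their own pace and stop on an object; the grip force is fixed at half the most. Time passes only in rows, so rows that do not move let the fingers close. It gives the time, the measured TCP pose, the force, the opening and the grip force at its end, in the units of the state.
- status.sense(): the state, without advancing time (a new reading comes with each control period).
- cams.grab_frame(name): name is "side" or "top"; returns the picture (480x640x3 uint8, red, green, blue); there is no depth.
- cams.calibration(name): a dict with "vertical_fov" (degrees; the focal length in pixels is half the picture's height over the tangent of half this angle, whatever the lens; pixels are square), "cx", "cy" (the principal point, pixels), "k1" (the pictures are not rectified: a ray, as slopes to the right and down, at radius r is drawn at 1 + k1 r^2 times it, then the intrinsics apply), "extrinsics" (4x4, takes a point from world to camera coordinates). Camera axes: x right, y up, looking along -z (the intrinsics and any distortion apply to the point x, -y, -z); pixel columns grow to the right and rows downward; lengths in m; the calibration is good to about 2 mm. A picture is of the moment at which its call begins. calibration takes no time and is no camera call.
- job_done(): hands the job in; it is judged then, once.
The state is a dict: "t": time; "joints": joint angles; "joint_vel": joint speeds; "effort": joint torques, N m; "tcp_pos": TCP position; "orientation": TCP orientation; "wrist_force": force on the tool from outside, world axes, zero at the start; "ft_torque": the same for the moment, N m; "opening": finger opening in m; "finger_force": force on a finger pad.
Only numpy, scipy, OpenCV 4.12 (cv2) and the standard library are available. Lean on these libraries where they do the work, as an engineer would, in place of code of your own. Each camera call takes 0.05 s, during which the arm holds its last target. There are 200 camera calls.

### The job

Before the cart is wheeled off, gently slide the two stray jars standing out in the spill tray back into free places in the row, each upright and touching the tray's far wall like the two jars already there. Push them along the tray floor with the fingers: do not pinch, tip or pick them up, and leave the other jars and bottles where they stand.

Things in the scene. Friction and masses are not known exactly. Their poses are not given: they have to be found in the camera images.
- tray: grey spill tray, fixed. Outside 260 (x) x 430 (y) x 50 mm high plus a 10 mm rim flange all round. Origin at the centre of its underside; x points away from the robot to the far long wall, y to the left along the tray. Floor top 5 mm above the origin; inside faces of the walls at x = -125 and +125 mm, y = -210 and +210 mm. Turned up to 0.12 rad.
- jar_amber_black: 125 ml reagent jar, round, 56 mm diameter, 78 mm tall with its cap, 0.15 to 0.31 kg; origin at the centre of its underside, z up. Amber glass, black cap. Stray: stands out in the open floor of the tray, nearer the robot; to be slid home.
- jar_white_blue: 125 ml reagent jar, round, 56 mm diameter, 78 mm tall with its cap, 0.15 to 0.31 kg; origin at the centre of its underside, z up. White plastic, blue cap. Stray: stands out in the open floor of the tray, nearer the robot; to be slid home.
- jar_amber_white: 125 ml reagent jar, round, 56 mm diameter, 78 mm tall with its cap, 0.15 to 0.31 kg; origin at the centre of its underside, z up. Amber glass, white cap. Already in the row against the tray's far wall (its side within 2 mm of it); leave.
- jar_white_red: 125 ml reagent jar, round, 56 mm diameter, 78 mm tall with its cap, 0.15 to 0.31 kg; origin at the centre of its underside, z up. White plastic, red cap. Already in the row against the tray's far wall (its side within 2 mm of it); leave.
- tall_bottle: tall amber bottle, 72 mm diameter, 170 mm tall, standing on the cart top right of the tray; leave. Origin at the centre of its underside.
- squat_bottle: squat green glass jar with blue cap, 68 mm diameter, 95 mm tall, standing on the cart top left of the tray; leave. Origin at the centre of its underside.

How it is judged:
By the outcome, as a careful person would: the job done as asked, in the order asked, and still so for the second after the job is handed in, with the robot touching nothing.
It also fails if it takes over 59 s, if anything falls off the work surface, if the arm or the gripper's body presses on something with over 40 N, if the wrist force passes 120 N, or if a joint passes its speed limit or range.

## Working session

There is one attempt and no reset: what is moved stays moved. The work goes in short steps, Python scripts to look and compute and a tool call to move; the robot and the scene stay as the last step left them, time stands still between calls to the robot, and variables do not carry over. Pictures are saved under pics/ and viewed, at most 10 in all, crops included, and the job is handed in when it is done.

Besides the shell and the picture viewer there is one more tool, called after ">>>" by a JSON object that holds its "api" and its "payload", one argument or row to a line. step_arm: Moves the arm, as the interface text tells. Its arguments: {"type":"object","properties":{"series":{"type":"array","items":{"type":"array","items":{"type":"number"}}}},"required":["series"]}

```bash
mkdir -p pics; python3 - <<'E'
from workcell import status,cams
import cv2,numpy as np
s=status.sense();print({k:np.round(v,3).tolist() for k,v in s.items()})
for n in("side","top"):
    c=cams.calibration(n);print(n,{k:np.round(v,4).tolist() for k,v in c.items()})
    cv2.imwrite(f"pics/{n}0.png",cams.grab_frame(n)[:,:,::-1])
E
```

```text
{'t': 0.0, 'joints': [1.23, 0.088, 1.372, -0.0, 1.684, -0.103], 'joint_vel': [0.0, -0.001, -0.001, -0.0, 0.001, 0.001], 'effort': [-0.001, -34.019, -30.242, 0.072, 0.033, -0.0], 'tcp_pos': [0.129, 0.534, 0.204], 'orientation': [-0.0, 0.119, 0.993, -0.001], 'wrist_force': [-0.248, 0.184, 0.315], 'ft_torque': [0.007, 0.011, -0.075], 'finger_force': 0.0, 'opening': 0.094}
side {'vertical_fov': 43.5638, 'cx': 325.7792, 'cy': 235.8691, 'k1': -0.0039, 'extrinsics': [[0.9575, -0.2883, -0.0061, -0.4615], [0.1745, 0.5628, 0.808, -0.1219], [-0.2295, -0.7747, 0.5892, -1.1361], [0.0, 0.0, 0.0, 1.0]]}
top {'vertical_fov': 42.8613, 'cx': 312.6617, 'cy': 239.6324, 'k1': -0.1899, 'extrinsics': [[0.0088, -0.9999, 0.0071, -0.018], [0.9886, 0.0097, 0.1503, -0.4761], [-0.1503, 0.0057, 0.9886, -1.1481], [0.0, 0.0, 0.0, 1.0]]}
```

View pics/top0.png

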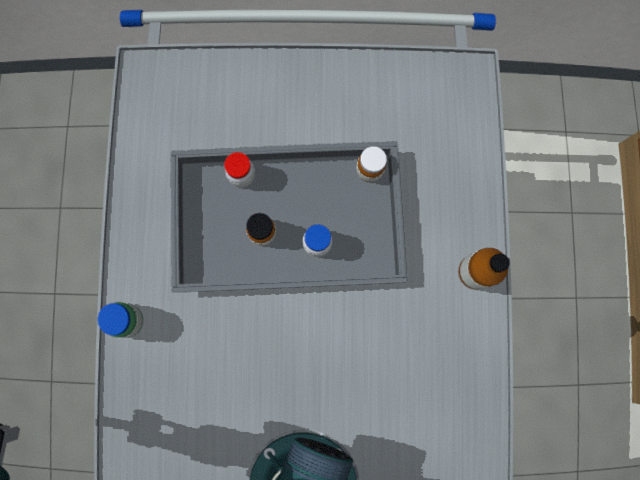

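View pics/side0.png

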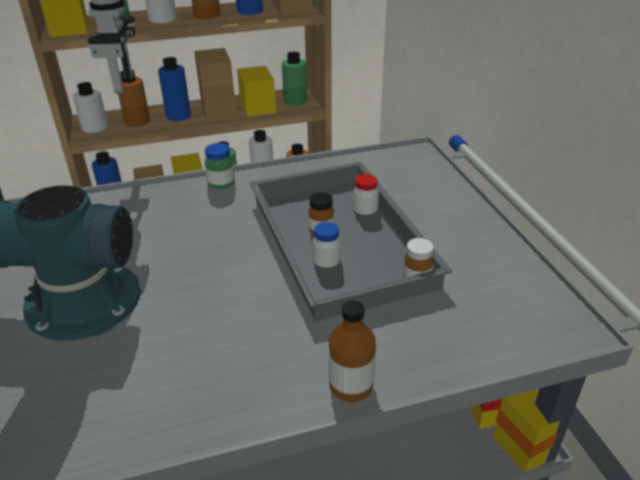

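The top picture shows the caps at red (238,163), white (373,160), black (260,226) and blue (318,238). The tray rim spans about (172,152) to (405,285). The gap in the row between the red and white caps is wide enough for both strays. The side picture shows all four jars upright in the tray, with the tall bottle to the right and the squat one to the left. Next I measure.

```bash
cat > h.py <<'E'
import cv2,numpy as np
from workcell import status,cams
def ray(n,px):
    c=cams.calibration(n);f=240/np.tan(np.radians(c["vertical_fov"]/2))
    K=np.array([[f,0,c["cx"]],[0,f,c["cy"]],[0,0,1]])
    u=cv2.undistortPoints(np.float64(px).reshape(-1,1,2),K,np.array([c["k1"],0,0,0]))[:,0]
    E=np.array(c["extrinsics"]);R,t=E[:3,:3],E[:3,3]
    return -R.T@t,np.c_[u[:,0],-u[:,1],-np.ones(len(u))]@R
def onz(n,px,z):
    o,d=ray(n,px);return o+d*((z-o[2])/d[:,2])[:,None]
def caps(img):
    h=cv2.cvtColor(img,cv2.COLOR_RGB2HSV);H,S,V=cv2.split(h)
    box=np.zeros(H.shape,bool);box[145:285,185:395]=1
    m={"red":((H<8)|(H>172))&(S>170)&(V>90),"blue":(H>100)&(H<125)&(S>140)&(V>70),
       "white":(S<25)&(V>190),"black":(V<40)}
    out={}
    for k,b in m.items():
        bb=box.copy()
        if k=="black": bb[:, :205]=0; bb[:200]=0   # skip wall shadows
        b=cv2.morphologyEx((b&bb).astype(np.uint8),cv2.MORPH_OPEN,np.ones((3,3)))
        cs=cv2.findContours(b,cv2.RETR_EXTERNAL,cv2.CHAIN_APPROX_NONE)[0]
        if not cs: continue
        c=max(cs,key=cv2.contourArea);(p,r)=cv2.minEnclosingCircle(c)
        out[k]=(p,r,cv2.contourArea(c),onz("top",p,0.083)[0])
    return out
E
python3 - <<'E'
from h import *
img=cams.grab_frame("top")
for k,v in caps(img).items():print(k,np.round(v[0],1),round(v[1],1),v[2],np.round(v[3],4))
# tray rim corners
cv2.imwrite("pics/crop.png",cv2.resize(img[135:300,160:420,::-1],None,fx=3,fy=3,interpolation=cv2.INTER_CUBIC))
E
```

```text
red [236.9 164.3] 13.0 469.5 [0.6128 0.1321 0.083 ]
blue [317.2 237.1] 13.3 505.0 [ 0.474  -0.0218  0.083 ]
white [373.  158.5] 12.5 448.5 [ 0.6269 -0.1271  0.083 ]
black [259.2 226.2] 12.9 471.0 [0.4935 0.0867 0.083 ]
```

View pics/crop.png

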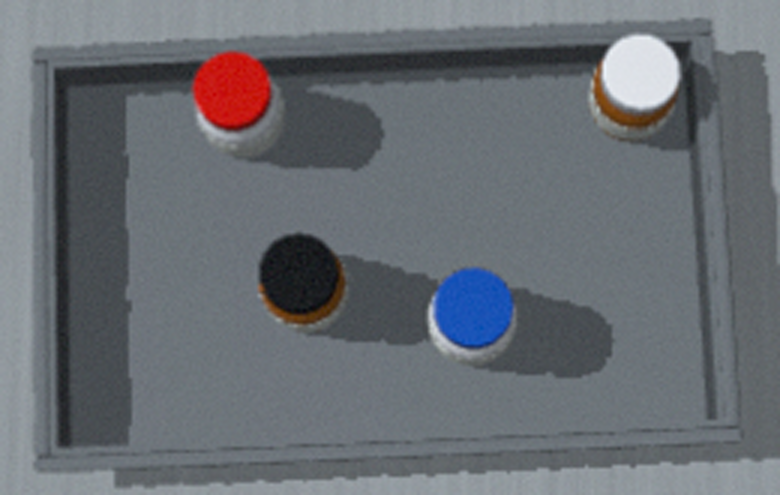

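The enlarged crop shows the tray's outer flange corners at about (36,48), (711,20), (738,438) and (38,468) in crop pixels. The tray is turned slightly, and the gap in the row is clear.

```bash
python3 - <<'E'
from h import *
c=np.array([[36,48],[711,20],[738,438],[38,468]])/3+[160,135]
P=onz("top",c,0.05)[:,:2];print(P.round(4))
print("sizes",[round(np.linalg.norm(P[i]-P[(i+1)%4]),4) for i in range(4)])
for a,b in((0,1),(3,2)): d=P[a]-P[b];print("yaw",np.arctan2(-d[0],d[1]))
o=P.mean(0);w=caps(cams.grab_frame("top"))
yaw=np.arctan2(w["white"][3][0]-w["red"][3][0],w["red"][3][1]-w["white"][3][1]);print("o",o,"yaw row",yaw)
R=np.array([[np.cos(yaw),-np.sin(yaw)],[np.sin(yaw),np.cos(yaw)]])
for k,v in w.items():print(k,"tray",((v[3][:2]-o)@R).round(4))
for y in(.05,.045,-.035,-.04):print(y,o+R@[.097,y])
E
```

```text
[[ 0.6491  0.2669]
 [ 0.672  -0.1789]
 [ 0.3961 -0.1921]
 [ 0.3724  0.2527]]
sizes [np.float64(0.4463), np.float64(0.2762), np.float64(0.4455), np.float64(0.2771)]
yaw 0.051376399927214184
yaw 0.053341648169135614
o [0.52241161 0.03714414] yaw row 0.05425791923801755
red tray [0.0954 0.0899]
blue tray [-0.0514 -0.0564]
white tray [ 0.0954 -0.1697]
black tray [-0.0264  0.0507]
0.05 [0.6165573 0.092331 ]
0.045 [0.61682846 0.08733835]
-0.035 [0.62116696 0.00745608]
-0.04 [0.62143812 0.00246344]
```

>>> {"api": "step_arm", "payload": {
  "series": [
    [0, 0, 0, 0, 0, -0.885, 30],
    [0, 0, 0, 0, 0, -0.885, 30],
    [-0.52, -0.84, 0, 0, 0, 0, 30],
    [-0.52, -0.84, 0, 0, 0, 0, 30],
    [-0.52, -0.84, 0, 0, 0, 0, 30],
    [-0.52, -0.84, 0, 0, 0, 0, 30],
    [-0.52, -0.84, 0, 0, 0, 0, 30],
    [-0.52, -0.84, 0, 0, 0, 0, 30],
    [-0.52, -0.84, 0, 0, 0, 0, 30],
    [-0.52, -0.84, 0, 0, 0, 0, 30],
    [-0.52, -0.84, 0, 0, 0, 0, 30],
    [-0.52, -0.84, 0, 0, 0, 0, 30],
    [-0.52, -0.84, 0, 0, 0, 0, 30],
    [-0.52, -0.84, 0, 0, 0, 0, 30],
    [-0.52, -0.84, 0, 0, 0, 0, 30],
    [-0.52, -0.84, 0, 0, 0, 0, 30],
    [-0.52, -0.84, 0, 0, 0, 0, 30],
    [-0.52, -0.84, 0, 0, 0, 0, 30],
    [0, 0, 0, 0, 0, 0, 30],
    [0, 0, 0, 0, 0, 0, 30]
  ]
}}

```text
t: 2.7
tcp_pos: [0.4334, -0.0194, 0.2052]
orientation: [-0.0, 0.026, 1.0, 0.0]
wrist_force: [0.9, -0.1, 0.3]
opening: 0.0298
finger_force: 0.0
```

>>> {"api": "step_arm", "payload": {
  "series": [
    [0.1, 0, 0.55, 0, 0, 0, 30],
    [0, 0, 0.55, 0, 0, 0, 30],
    [0, 0, 0.55, 0, 0, 0, 30],
    [0, 0, 0.55, 0, 0, 0, 30],
    [0, 0, 0.3, 0, 0, 0, 30],
    [0, 0, 0, 0, 0, 0, 30]
  ]
}}

```text
t: 3.45
tcp_pos: [0.429, -0.0188, 0.1049]
orientation: [-0.001, 0.026, 1.0, 0.0]
wrist_force: [-0.1, -0.1, -0.7]
opening: 0.03
finger_force: 0.0
```

```bash
python3 - <<'E'
from h import *
a=cams.grab_frame("side")[130:330,220:470,::-1];b=cams.grab_frame("top")[135:335,180:430,::-1]
cv2.imwrite("pics/s1.png",cv2.resize(np.vstack([a,b]),None,fx=1.5,fy=1.5))
E
```

```text
(no output)
```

View pics/s1.png

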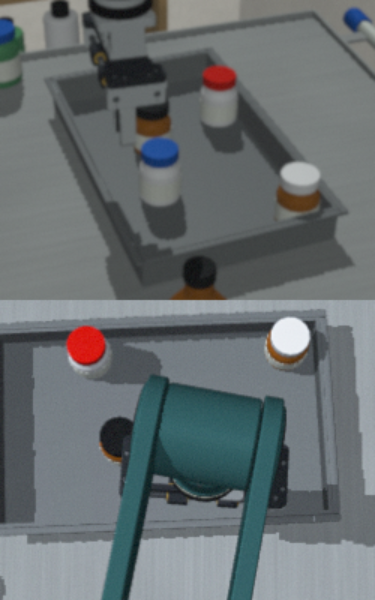

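The view shows the open fingers just behind the blue jar, at about (128,135) in the crop, clear of the black jar and the near wall. I go down and push gently.

>>> {"api": "step_arm", "payload": {
  "series": [
    [0, 0, 0.5, 0, 0, 0, 30],
    [0, 0, 0.5, 0, 0, 0, 30],
    [0, 0, 0.5, 0, 0, 0, 30],
    [0, 0, 0.4, 0, 0, 0, 30],
    [0, 0, 0.22, 0, 0, 0, 30],
    [0, 0, 0, 0, 0, 0, 30]
  ]
}}

```text
t: 4.3
tcp_pos: [0.4296, -0.0195, 0.0204]
orientation: [-0.0, 0.026, 1.0, 0.0]
wrist_force: [0.1, 0.5, 0.3]
opening: 0.0299
finger_force: 0.0
```

>>> {"api": "step_arm", "payload": {
  "series": [
    [-0.1, 0, 0, 0, 0, 0, 30],
    [-0.1, 0, 0, 0, 0, 0, 30],
    [-0.1, 0, 0, 0, 0, 0, 30],
    [-0.1, 0, 0, 0, 0, 0, 30],
    [-0.15, 0, 0, 0, 0, 0, 30],
    [-0.15, 0, 0, 0, 0, 0, 30],
    [-0.15, 0, 0, 0, 0, 0, 30],
    [-0.15, 0, 0, 0, 0, 0, 30]
  ]
}}

```text
t: 5.3
tcp_pos: [0.4701, -0.0216, 0.0206]
orientation: [-0.0, 0.026, 1.0, 0.0]
wrist_force: [-2.0, -0.4, 1.3]
opening: 0.0299
finger_force: 1.1
```

>>> {"api": "step_arm", "payload": {
  "series": [
    [-0.2, 0, 0, 0, 0, 0, 30],
    [-0.2, 0, 0, 0, 0, 0, 30],
    [-0.2, 0, 0, 0, 0, 0, 30],
    [-0.2, 0, 0, 0, 0, 0, 30],
    [-0.2, 0, 0, 0, 0, 0, 30],
    [-0.2, 0, 0, 0, 0, 0, 30],
    [-0.2, 0, 0, 0, 0, 0, 30],
    [-0.2, 0, 0, 0, 0, 0, 30],
    [-0.2, 0, 0, 0, 0, 0, 30],
    [-0.2, 0, 0, 0, 0, 0, 30],
    [-0.2, 0, 0, 0, 0, 0, 30],
    [-0.2, 0, 0, 0, 0, 0, 30],
    [-0.1, 0, 0, 0, 0, 0, 30],
    [0, 0, 0, 0, 0, 0, 30]
  ]
}}

```text
t: 7.05
tcp_pos: [0.5702, -0.0269, 0.0206]
orientation: [0.0, 0.026, 1.0, 0.0]
wrist_force: [-0.6, -0.8, 0.0]
opening: 0.0298
finger_force: 0.0
```

```bash
python3 - <<'E'
from h import *
a=cams.grab_frame("side")[130:330,220:470,::-1]
cv2.imwrite("pics/s2.png",cv2.resize(a,None,fx=2,fy=2))
E
```

```text
(no output)
```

View pics/s2.png

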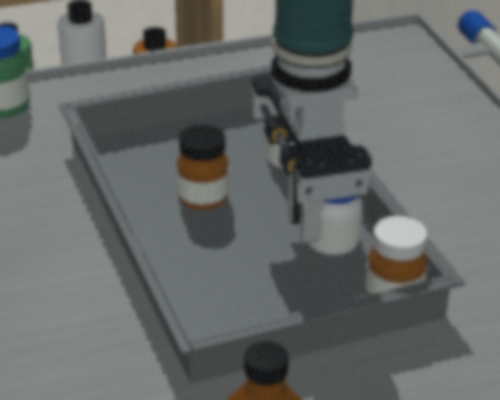

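The blue jar is upright ahead of the fingers, at about (335,225) in the crop. About 21 mm remains to the wall, so I go slowly until the force rises.

>>> {"api": "step_arm", "payload": {
  "series": [
    [-0.08, 0, 0, 0, 0, 0, 30],
    [-0.08, 0, 0, 0, 0, 0, 30],
    [-0.08, 0, 0, 0, 0, 0, 30],
    [-0.08, 0, 0, 0, 0, 0, 30],
    [-0.08, 0, 0, 0, 0, 0, 30],
    [-0.05, 0, 0, 0, 0, 0, 30],
    [-0.03, 0, 0, 0, 0, 0, 30]
  ]
}}

```text
t: 7.98
tcp_pos: [0.5888, -0.0279, 0.0206]
orientation: [-0.0, 0.026, 1.0, 0.0]
wrist_force: [-0.6, 0.3, 0.8]
opening: 0.0305
finger_force: 0.4
```

>>> {"api": "step_arm", "payload": {
  "series": [
    [-0.03, 0, 0, 0, 0, 0, 30],
    [-0.03, 0, 0, 0, 0, 0, 30]
  ]
}}

```text
t: 8.22
tcp_pos: [0.5911, -0.028, 0.0207]
orientation: [-0.0, 0.026, 1.0, 0.0]
wrist_force: [-1.4, -0.3, -0.2]
opening: 0.0299
finger_force: 0.8
```

>>> {"api": "step_arm", "payload": {
  "series": [
    [-0.03, 0, 0, 0, 0, 0, 30],
    [-0.03, 0, 0, 0, 0, 0, 30]
  ]
}}

```text
t: 8.48
tcp_pos: [0.5913, -0.028, 0.0205]
orientation: [-0.003, 0.026, 1.0, 0.0]
wrist_force: [-9.0, 0.4, 4.1]
opening: 0.0299
finger_force: 3.8
```

>>> {"api": "step_arm", "payload": {
  "series": [
    [-0.03, 0, 0, 0, 0, 0, 30]
  ]
}}

```text
t: 8.6
tcp_pos: [0.5914, -0.028, 0.0205]
orientation: [-0.004, 0.026, 1.0, 0.0]
wrist_force: [-11.3, 0.2, 6.8]
opening: 0.0298
finger_force: 5.1
```

The force rose to 11 N at the wall, with the TCP stopped. I back off, lift, and go behind the black jar.

>>> {"api": "step_arm", "payload": {
  "series": [
    [0.1, 0, 0, 0, 0, 0, 30],
    [0.1, 0, 0, 0, 0, 0, 30],
    [0.2, 0, 0, 0, 0, 0, 30],
    [0.2, 0, 0, 0, 0, 0, 30],
    [0, 0, -0.69, 0, 0, 0, 30],
    [0, 0, -0.69, 0, 0, 0, 30],
    [0, 0, -0.69, 0, 0, 0, 30],
    [0, 0, -0.69, 0, 0, 0, 30],
    [0.525, 0.5, 0, 0, 0, 0, 30],
    [0.525, 0.5, 0, 0, 0, 0, 30],
    [0.525, 0.5, 0, 0, 0, 0, 30],
    [0.525, 0.5, 0, 0, 0, 0, 30],
    [0.525, 0.5, 0, 0, 0, 0, 30],
    [0.525, 0.5, 0, 0, 0, 0, 30],
    [0, 0, 0, 0, 0, 0.717, 30],
    [0, 0, 0, 0, 0, 0.717, 30],
    [0, 0, 0, 0, 0, 0.717, 30],
    [0, 0, 0, 0, 0, 0, 30]
  ]
}}

```text
t: 10.85
tcp_pos: [0.4509, 0.0995, 0.1311]
orientation: [0.0, 0.138, 0.99, 0.0]
wrist_force: [-0.1, -0.3, -0.4]
opening: 0.0302
finger_force: 0.0
```

>>> {"api": "step_arm", "payload": {
  "series": [
    [0, 0, 0.6, 0, 0, 0, 30],
    [0, 0, 0.6, 0, 0, 0, 30],
    [0, 0, 0.6, 0, 0, 0, 30],
    [0, 0, 0.6, 0, 0, 0, 30],
    [0, 0, 0.37, 0, 0, 0, 30],
    [0, 0, 0, 0, 0, 0, 30]
  ]
}}

```text
t: 11.6
tcp_pos: [0.4502, 0.0994, 0.0193]
orientation: [-0.001, 0.138, 0.99, -0.0]
wrist_force: [-0.5, -0.0, 0.1]
opening: 0.0299
finger_force: 0.0
```

>>> {"api": "step_arm", "payload": {
  "series": [
    [-0.1, 0, 0, 0, 0, 0, 30],
    [-0.1, 0, 0, 0, 0, 0, 30],
    [-0.1, 0, 0, 0, 0, 0, 30],
    [-0.1, 0, 0, 0, 0, 0, 30],
    [-0.15, 0, 0, 0, 0, 0, 30],
    [-0.2, 0, 0, 0, 0, 0, 30],
    [-0.2, 0, 0, 0, 0, 0, 30],
    [-0.2, 0, 0, 0, 0, 0, 30],
    [-0.2, 0, 0, 0, 0, 0, 30],
    [-0.2, 0, 0, 0, 0, 0, 30],
    [-0.2, 0, 0, 0, 0, 0, 30],
    [-0.2, 0, 0, 0, 0, 0, 30],
    [-0.2, 0, 0, 0, 0, 0, 30],
    [-0.2, 0, 0, 0, 0, 0, 30],
    [-0.2, 0, 0, 0, 0, 0, 30],
    [-0.15, 0, 0, 0, 0, 0, 30],
    [-0.1, 0, 0, 0, 0, 0, 30]
  ]
}}

```text
t: 13.72
tcp_pos: [0.5592, 0.0687, 0.0203]
orientation: [-0.0, 0.138, 0.99, 0.0]
wrist_force: [-3.5, 0.9, 3.5]
opening: 0.0297
finger_force: 1.9
```

```bash
python3 - <<'E'
from h import *
a=cams.grab_frame("side")[130:330,220:470,::-1];b=cams.grab_frame("top")[135:335,180:430,::-1]
cv2.imwrite("pics/s3.png",cv2.resize(np.vstack([a,b]),None,fx=1.5,fy=1.5))
E
```

```text
(no output)
```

View pics/s3.png

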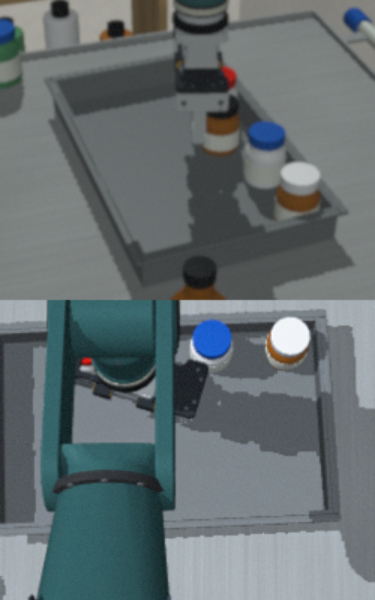

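The blue jar stands in the row at (212,340) in the crop. The black jar is upright ahead of the fingers, with about 29 mm to go.

>>> {"api": "step_arm", "payload": {
  "series": [
    [-0.08, 0, 0, 0, 0, 0, 30],
    [-0.08, 0, 0, 0, 0, 0, 30],
    [-0.08, 0, 0, 0, 0, 0, 30],
    [-0.08, 0, 0, 0, 0, 0, 30],
    [-0.08, 0, 0, 0, 0, 0, 30],
    [-0.08, 0, 0, 0, 0, 0, 30],
    [-0.08, 0, 0, 0, 0, 0, 30],
    [-0.05, 0, 0, 0, 0, 0, 30],
    [-0.03, 0, 0, 0, 0, 0, 30]
  ]
}}

```text
t: 14.95
tcp_pos: [0.5837, 0.0617, 0.0203]
orientation: [-0.0, 0.138, 0.99, 0.0]
wrist_force: [-2.5, 0.6, 1.6]
opening: 0.03
finger_force: 1.5
```

>>> {"api": "step_arm", "payload": {
  "series": [
    [-0.03, 0, 0, 0, 0, 0, 30],
    [-0.03, 0, 0, 0, 0, 0, 30]
  ]
}}

```text
t: 15.2
tcp_pos: [0.5859, 0.0611, 0.0203]
orientation: [0.0, 0.138, 0.99, 0.0]
wrist_force: [-1.3, 0.6, 2.0]
opening: 0.0301
finger_force: 1.4
```

>>> {"api": "step_arm", "payload": {
  "series": [
    [-0.03, 0, 0, 0, 0, 0, 30],
    [-0.03, 0, 0, 0, 0, 0, 30]
  ]
}}

```text
t: 15.45
tcp_pos: [0.5881, 0.0604, 0.0202]
orientation: [-0.0, 0.138, 0.99, 0.0]
wrist_force: [-3.9, 0.7, 1.4]
opening: 0.0298
finger_force: 2.1
```

>>> {"api": "step_arm", "payload": {
  "series": [
    [-0.03, 0, 0, 0, 0, 0, 30]
  ]
}}

```text
t: 15.58
tcp_pos: [0.5882, 0.0604, 0.0202]
orientation: [-0.001, 0.138, 0.99, 0.0]
wrist_force: [-6.8, 1.4, 3.7]
opening: 0.0301
finger_force: 3.3
```

>>> {"api": "step_arm", "payload": {
  "series": [
    [-0.03, 0, 0, 0, 0, 0, 30]
  ]
}}

```text
t: 15.7
tcp_pos: [0.5883, 0.0604, 0.0202]
orientation: [-0.003, 0.138, 0.99, 0.0]
wrist_force: [-10.4, 1.8, 6.4]
opening: 0.03
finger_force: 4.5
```

Wall contact again. I back off, lift and clear the view.

>>> {"api": "step_arm", "payload": {
  "series": [
    [0.1, 0, 0, 0, 0, 0, 30],
    [0.1, 0, 0, 0, 0, 0, 30],
    [0.2, 0, 0, 0, 0, 0, 30],
    [0.2, 0, 0, 0, 0, 0, 30],
    [0, 0, -0.7, 0, 0, 0, 30],
    [0, 0, -0.8, 0, 0, 0, 30],
    [0, 0, -0.8, 0, 0, 0, 30],
    [0, 0, -0.8, 0, 0, 0, 30],
    [0, 0, -0.8, 0, 0, 0, 30],
    [0.7, 0.7, 0, 0, 0, 0, 30],
    [0.7, 0.7, 0, 0, 0, 0, 30],
    [0.7, 0.7, 0, 0, 0, 0, 30],
    [0.7, 0.7, 0, 0, 0, 0, 30],
    [0.7, 0.7, 0, 0, 0, 0, 30],
    [0.7, 0.7, 0, 0, 0, 0, 30],
    [0.7, 0.7, 0, 0, 0, 0, 30],
    [0.3, 0.7, 0, 0, 0, 0, 30],
    [0, 0.7, 0, 0, 0, 0, 30],
    [0, 0, 0, 0, 0, 0, 30]
  ]
}}

```text
t: 18.08
tcp_pos: [0.4359, 0.3668, 0.1758]
orientation: [-0.0, 0.137, 0.991, -0.0]
wrist_force: [-0.4, 0.3, 0.3]
opening: 0.0298
finger_force: 0.0
```

```bash
python3 - <<'E'
from h import *
import h
img=cams.grab_frame("top");s=cams.grab_frame("side")
o=np.array([.5224,.0371]);y=.054;R=np.array([[np.cos(y),-np.sin(y)],[np.sin(y),np.cos(y)]])
for k,v in caps(img).items():print(k,np.round(v[0],1),round(v[1],1),((v[3][:2]-o)@R).round(4))
cv2.imwrite("pics/s4.png",cv2.resize(np.vstack([s[130:330,220:470,::-1],img[135:335,180:430,::-1]]),None,fx=1.5,fy=1.5))
E
```

```text
red [236.8 164.6] 13.0 [0.0948 0.0903]
blue [321.  160.3] 13.2 [ 0.096  -0.0703]
white [373.2 158.4] 12.7 [ 0.0955 -0.17  ]
```

View pics/s4.png

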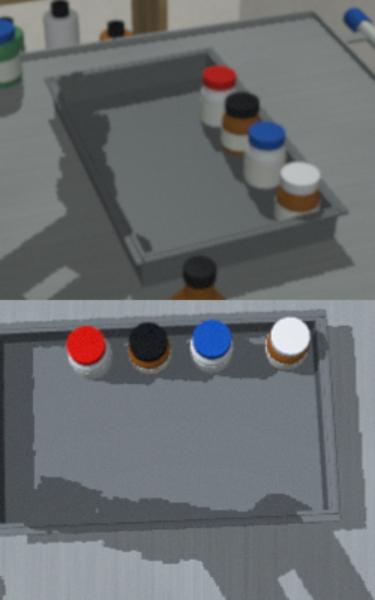

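All four jars stand upright in a line along the far wall: red (87,345), black (149,341), blue (212,339), white (290,340) in the crop. The black cap was outside my mask's window, so I measure it quickly before handing in.

```bash
python3 - <<'E'
from h import *
img=cams.grab_frame("top")[145:185,260:300]
g=img.max(2);m=cv2.morphologyEx((g<42).astype(np.uint8),cv2.MORPH_OPEN,cv2.getStructuringElement(cv2.MORPH_ELLIPSE,(13,13)))
c=max(cv2.findContours(m,0,1)[0],key=cv2.contourArea);p,r=cv2.minEnclosingCircle(c)
x=onz("top",np.array(p)+[260,145],.083)[0,:2];y=.054;R=np.array([[np.cos(y),-np.sin(y)],[np.sin(y),np.cos(y)]])
print(p,r,(x-[.5224,.0371])@R)
E
```

```text
(18.5, 17.653846740722656) 12.814778327941895 [0.09483113 0.01070104]
```

```bash
python3 -c "
from workcell import job_done
print(job_done())"
```

```text
the job is handed in; nothing more can be done
None
```

Both stray jars now stand upright in the gap in the row, each pushed until it met the far wall; the red-cap and white-cap jars still measure where they stood, and I handed the job in at about 18 s.

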